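Push the test block through the bun slicer's guard

TASK

The bun slicer on the bench is switched off for a clearance check. Take the orange push stick and, with its front end behind the green test block, feed the block along the lane, through the low opening under the guard and completely out onto the outfeed deck; never touch the block with the hand. Then draw the stick back out, set it down standing on its flat underside on the bench, and leave the brush where it lies.

Things in the scene. Friction and masses are not known exactly. Their poses are not given: they have to be found in the camera images.
- slicer: White/metal bench slicer, fixed. Origin on the bench under the guard's middle; x = feed (about world +y), z up; mm. Lane y -40..40, x -215..195, deck top z 40; fences 12 thick, top z 60; 12 high lip at the outfeed end. Guard x -35..35, 116 wide, top z 115; opening under it 80 wide, 45 high. Motor housing x -120..120, y -208..-58, 112 high, on the side away from the robot.
- block: Green plastic test block, 90 x 60 x 30 mm (own x, y, z), about 0.25 kg, flat on the infeed deck in the lane before the guard, its x within 5 degrees of the feed. Origin: centre of its underside. It slides with ordinary friction and stops when no longer pushed.
- stick: Orange push stick, 0.22 kg, on the bench, x about along world +y. Bar 220 x 36 x 20 mm (own x, y, z), origin: centre of its underside; pushing end (black rubber face) at x +110. Upright handle centred at x -70, z 20 to 100 mm, 40 long in x, 24 thick in y: grip across the 24 mm from above. Centre of mass at x -45.
- brush: Cleaning brush with a wooden handle, 200 mm long, lying on the bench along its own x (handle to -x). Not needed: leave it alone. Stick and brush may have changed places.
Mind the look-alikes: they are no part of the job. Of the things shaped like the stick, the orange one is meant. There is more than one size of the block; the one meant has the size given above.

How it is judged:
By the outcome, as a careful person would: the job done as asked, in the order asked, and still so for the second after the job is handed in, with the robot touching nothing.
It also fails if it takes over 59 s, if anything falls off the work surface, if the arm or the gripper's body presses on something with over 40 N, if the wrist force passes 120 N, or if a joint passes its speed limit or range.

ROBOT

A 6-joint arm with a two-finger parallel gripper is mounted at the origin on the work surface. World frame = base frame: x ahead of the robot, y to its left, z up, the work surface at z = 0. Lengths are in m, angles in degrees, forces in N, time in s.
With the tool pointing down it reaches from about 0.35 to 0.875 m from the base axis. Payload 4.2 kg.
Tool frame: the origin (TCP) lies on the front face of the gripper's body, between the roots of the fingers; the fingertips stand 70 mm ahead of it and the grasp point (between the pads) lies 51 mm ahead of it; x points along the fingers, y is the direction in which the jaws open and shut, and the axes are right-handed (so a half turn about x gives the same grasp; the last joint's range is limited). The gripper opens to 87 mm and grips with 3 to 60 N. Pads are 19 mm wide; open, the fingers measure 117 mm over their backs; the gripper's body (75 mm by 190 mm) begins 51 mm behind the grasp point.
Start: joints at [88.155, 22.042, 0.453, 0, -68.411, -14.817], TCP at [0.179, 0.599, 0.292] pointing down, gripper open.
Joint ranges: [-179.83, 179.83], [-69.29, 118.12], [-61.27, 80.66], [-181.25, 117.63], [-171.15, -9.14], [-177.46, 177.46]. Speed limits (degrees/s): [159.86, 159.86, 180, 180, 180, 180].

INTERFACE

Orientations are given as a 3x3 rotation matrix whose columns are the frame's x, y, z axes.
In Python, from station import r, viewer, spotter gives the robot as it stands.
- The arm moves only by the tool move_arm, never from a script. Its argument "series" is a list that holds one entry, the list of rows, each a list of 7 numbers: the turn, a rotation vector about the world's x, y, z scaled (see below), then the shift along the world's x, y, z scaled (see below), then the opening, from 0 (shut) to 1 (fully open). A call has 1 to 20 rows; each row shifts and turns the pose as measured when the row begins; what a row does not reach is not made up. The controller multiplies each number of a shift by 60 mm and each number of a turn by 8 degrees. A row lasts 1/8 s, in which the tool goes at most 62.5 mm and 10.7 degrees, less where a joint would pass 70% of its speed; a pose out of reach is approached as far as the arm can. A call with a number of a shift or a turn outside -1 to 1 is refused whole. A call with a gripper value outside its range is refused whole. The fingers move at their own pace and stop on an object; the grip force is fixed at half the most. Time passes only in rows, so rows that do not move let the fingers close. It gives the time, the measured TCP pose, the force and the opening at its end, in the units of the state.
- r.sense(): the state, without advancing time (a new reading comes with each control period).
- viewer.capture(name): name is "side" or "top"; returns (picture, depth): 420x560x3 uint8, red, green, blue; 420x560 float32, m along the optical axis (not along the pixel's ray), 0 where there is no reading.
- viewer.camera_params(name): a dict with "mtx" (3x3 intrinsics, pixels), "dist_coeffs" ([k1, k2, p1, p2, k3] as OpenCV has them; the pictures are not rectified), "pose" (4x4, takes a point from camera to world coordinates). Camera axes: x right, y down, z forward; pixel columns grow to the right and rows downward; lengths in m; the calibration is good to about 2 mm. A picture is of the moment at which its call begins. camera_params takes no time and is no camera call.
- r.finish_job(): hands the job in, once; it reports no verdict.
Trained networks look in the newest picture that a camera, given by its name, has taken for a name from the list of things; names that differ only in an ending like _2 or _b are one class to them, and where a whole thing is asked for, a point or a joint stands for the part that bears it (a point fixed in the world has none). Each returns a list of dicts, best first, with "conf" (0 to 1); they miss things now and then, are a little off and sometimes report something else, mostly with a low value. They report only what shows in the picture. A call takes as long as a camera call. They do not tell look-alikes from the thing itself.
- spotter.find_in(camera, name): "centre" ([column, row] in pixels, amid what is visible of it).
- spotter.trace(camera, name): "mask" (420x560 bool, what is visible of it) and "centre" ([column, row] in pixels, amid what is visible of it).
The state is a dict: "time_s": time; "joints": joint angles; "joint_velocities": joint speeds; "effort": joint torques, N m; "tcp_pos": TCP position; "ee_rot": TCP orientation; "wrist_force": force on the tool from outside, world axes, zero at the start; "moment": the same for the moment, N m; "gripper_width": opening from 0.0 (shut) to 1.0 (fully open).
Only numpy, scipy, OpenCV 4.12 (cv2) and the standard library are available. Lean on these libraries where they do the work, as an engineer would, in place of code of your own. Each camera call takes 0.05 s, during which the arm holds its last target.

## Working session

There is one attempt and no reset: what is moved stays moved. The work goes in short steps, Python scripts to look and compute and a tool call to move; the robot and the scene stay as the last step left them, time stands still between calls to the robot, and variables do not carry over. Pictures are saved under pics/ and viewed, and the job is handed in when it is done.

Besides the shell and the picture viewer there is one more tool, called as a command line: name --argument value ..., lists and objects as JSON in quotes. move_arm: Moves the arm, as the interface text tells. Its arguments: {"type":"object","properties":{"series":{"type":"array","items":{"type":"array","items":{"type":"array","items":{"type":"number","minimum":-1,"maximum":1}}}}},"required":["series"]}

```bash
mkdir -p pics; ls; python3 - <<'E'
from station import r, viewer, spotter
import cv2, numpy as np
for n in ("top","side"):
    im,d=viewer.capture(n); cv2.imwrite(f"pics/{n}0.png",im[:,:,::-1]); np.savez(f"{n}0.npz",im=im,d=d)
    p=viewer.camera_params(n); print(n,p)
    for o in ("slicer","block","stick","brush"):
        print(o,[(np.round(q["centre"]),round(q["conf"],2)) for q in spotter.find_in(n,o)])
print(r.sense())
E
```

```text
pics
top {'mtx': array([[437.94579776,   0.        , 280.71071183],
       [  0.        , 437.94579776, 216.83318064],
       [  0.        ,   0.        ,   1.        ]]), 'dist_coeffs': array([0.00153903, 0.        , 0.        , 0.        , 0.        ]), 'pose': array([[ 0.01962974, -0.99949913,  0.02482245,  0.41840727],
       [-0.99960635, -0.02011751, -0.01955578, -0.17390547],
       [ 0.02004535, -0.0244288 , -0.99950058,  1.16354304],
       [ 0.        ,  0.        ,  0.        ,  1.        ]])}
slicer [(array([152., 112.]), 0.78)]
block [(array([235., 218.]), 0.79)]
stick [(array([295., 292.]), 0.97), (array([320., 212.]), 0.84), (array([414., 209.]), 0.83)]
brush [(array([149., 206.]), 0.87)]
side {'mtx': array([[531.9392962 ,   0.        , 278.03295086],
       [  0.        , 531.9392962 , 210.35494514],
       [  0.        ,   0.        ,   1.        ]]), 'dist_coeffs': array([-0.16486015,  0.        ,  0.        ,  0.        ,  0.        ]), 'pose': array([[ 0.99037251, -0.11126059,  0.08236121,  0.35124609],
       [-0.13814252, -0.75617908,  0.63961695, -1.03637955],

[... 446 characters left out ...]
1646e-03,
       -6.84117079e+01, -1.48165574e+01]), 'joint_velocities': array([-0.00211494, -0.08417022,  0.01475458,  0.04711329, -0.03452408,
       -0.0244124 ]), 'effort': array([ 5.93495565e-05, -3.90076661e+01,  1.87444979e+01,  4.22078848e+00,
        1.49600103e-02, -4.17140609e-05]), 'tcp_pos': array([0.17916639, 0.59873363, 0.29221434]), 'ee_rot': array([[-4.93782922e-05, -2.86748372e-01, -9.58005934e-01],
       [-6.71177938e-05, -9.58005932e-01,  2.86748375e-01],
       [-9.99999997e-01,  7.84583898e-05,  2.80587787e-05]]), 'wrist_force': array([ 0.09832076, -0.35430728,  0.07615744]), 'moment': array([ 0.02521897,  0.00614298, -0.05743806]), 'gripper_width': 1.0031863481540229}
```

View pictures.

View pics/top0.png

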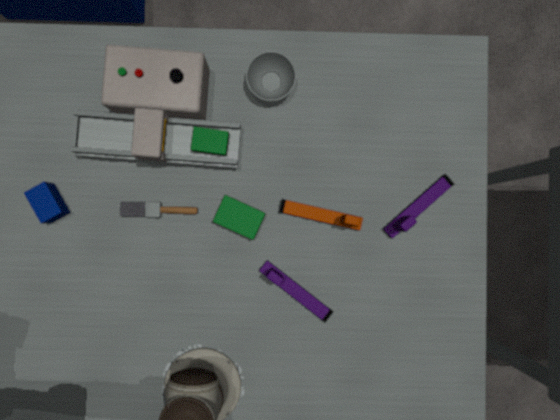

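View pics/side0.png

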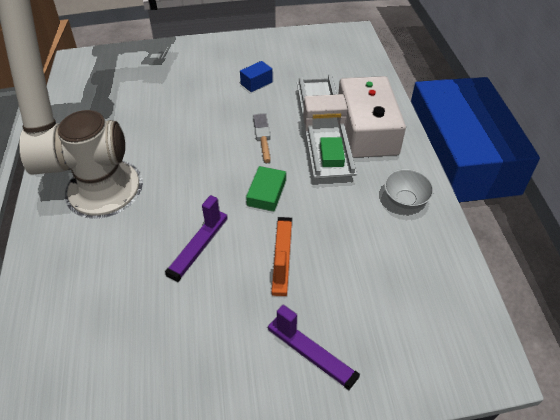

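```bash
cat > h.py <<'E'
import numpy as np, cv2
from station import r, viewer, spotter
def cloud(n,d):
    p=viewer.camera_params(n); h,w=d.shape
    uv=np.stack(np.meshgrid(np.arange(w),np.arange(h)),-1).reshape(-1,1,2).astype(np.float32)
    q=cv2.undistortPoints(uv,p["mtx"],p["dist_coeffs"]).reshape(h,w,2)
    P=np.dstack([q*d[...,None],d]); T=p["pose"]
    return P@T[:3,:3].T+T[:3,3]
def proj(n,X):
    p=viewer.camera_params(n); T=np.linalg.inv(p["pose"])
    rv=cv2.Rodrigues(T[:3,:3])[0]
    return cv2.projectPoints(np.asarray(X,float).reshape(-1,1,3),rv,T[:3,3],p["mtx"],p["dist_coeffs"])[0].reshape(-1,2)
def rect(P2):
    c,s,a=cv2.minAreaRect((P2*1000).astype(np.float32)); 
    b=cv2.boxPoints((c,s,a)); return np.round(c,1),np.round(s,1),round(a,1)
E
python3 - <<'E'
from h import *
for n in("top","side"):
    z=np.load(n+"0.npz"); im=z["im"]; d=z["d"]; X=cloud(n,d)
    hsv=cv2.cvtColor(im,cv2.COLOR_RGB2HSV); H,S,V=hsv[...,0].astype(int),hsv[...,1],hsv[...,2]
    for nm,lo,hi in(("green",50,75),("orange",3,15)):
        m=((H>=lo)&(H<=hi)&(S>150)&(V>60)&(d>0)).astype(np.uint8)
        k,l,st,c=cv2.connectedComponentsWithStats(m)
        for i in range(1,k):
            if st[i,4]<80: continue
            Q=X[l==i]; zs=Q[:,2]
            print(n,nm,st[i],"z pct",np.round(np.percentile(zs,[2,25,50,75,98])*1000))
            zt=np.median(zs) if nm=="green" else None
            for a,b in ((.0,.03),(.03,.08),(.08,.12)):
                s=(zs>a)&(zs<b)
                if s.sum()>40: print("  ",a,b,s.sum(),rect(Q[s][:,:2]))
    # bench
    print("bench z",np.round(np.percentile(X[250:300,100:200,2],[5,50,95])*1000,1) if n=="top" else np.round(np.percentile(X[330:380,80:200,2],[5,50,95])*1000,1))
im=np.load("top0.npz")["im"]; 
a=cv2.resize(im[30:190,60:260],None,fx=4,fy=4,interpolation=cv2.INTER_CUBIC)[:600]; cv2.imwrite("pics/topcrop1.png",a[:,:,::-1])
a=cv2.resize(im[180:260,200:400],None,fx=4,fy=4,interpolation=cv2.INTER_CUBIC); cv2.imwrite("pics/topcrop2.png",a[:,:,::-1])
im=np.load("side0.npz")["im"]; 
a=cv2.resize(im[60:210,240:420],None,fx=4,fy=4,interpolation=cv2.INTER_CUBIC); cv2.imwrite("pics/sidecrop1.png",a[:,:,::-1])
E
```

```text
top green [192 127  36  28 785] z pct [66. 69. 71. 72. 75.]
   0.03 0.08 785 (array([632.8, -13.3]), array([85.8, 57.3]), 82.8)
top green [ 214  196   50   43 1227] z pct [35. 38. 40. 41. 44.]
   0.03 0.08 1227 (array([443.2, -88.1]), array([112. ,  72.9]), 66.7)
top orange [283 201  79  29 972] z pct [ 16.  19.  21.  24. 102.]
   0.0 0.03 801 (array([ 454.1, -304.6]), array([208.6,  33.5]), 78.3)
   0.08 0.12 154 (array([ 441.1, -369. ]), array([40.6, 21.9]), 78.9)
bench z [-3.2  0.5  4.1]
side green [321 138  24  29 597] z pct [45. 65. 68. 70. 73.]
   0.03 0.08 597 (array([631. , -15.8]), array([92.4, 58.9]), 84.0)
side green [ 247  167   38   43 1172] z pct [ 9. 34. 36. 38. 41.]
   0.0 0.03 195 (array([ 452.2, -126.2]), array([119.9,  59.8]), 26.5)
   0.03 0.08 977 (array([443.5, -91.8]), array([119.9,  77.2]), 66.4)
side orange [ 272  220   19   76 1071] z pct [  8.  17.  20.  61. 100.]
   0.0 0.03 709 (array([ 452.4, -306.6]), array([215.8,  35.1]), 78.8)
   0.03 0.08 147 (array([ 446.3, -378.8]), array([42.9, 20. ]), 42.8)
   0.08 0.12 209 (array([ 440.2, -371.5]), array([43.9, 23.8]), 77.4)
bench z [-4.6 -1.2  2.2]
```

View pics/topcrop1.png

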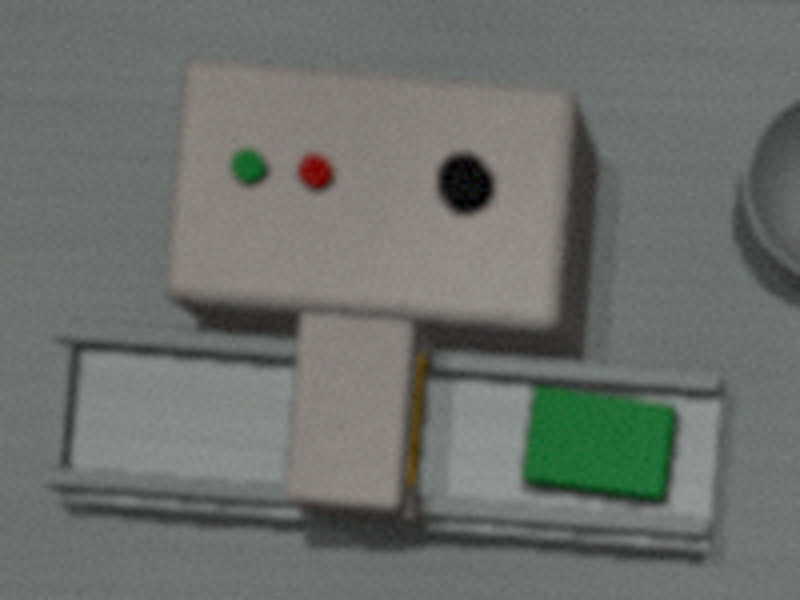

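View pics/topcrop2.png

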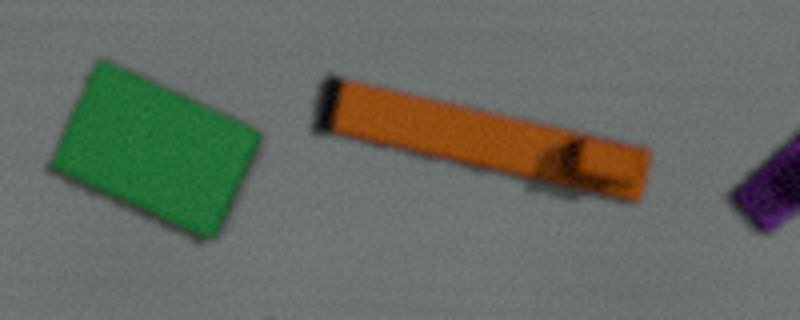

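View pics/sidecrop1.png

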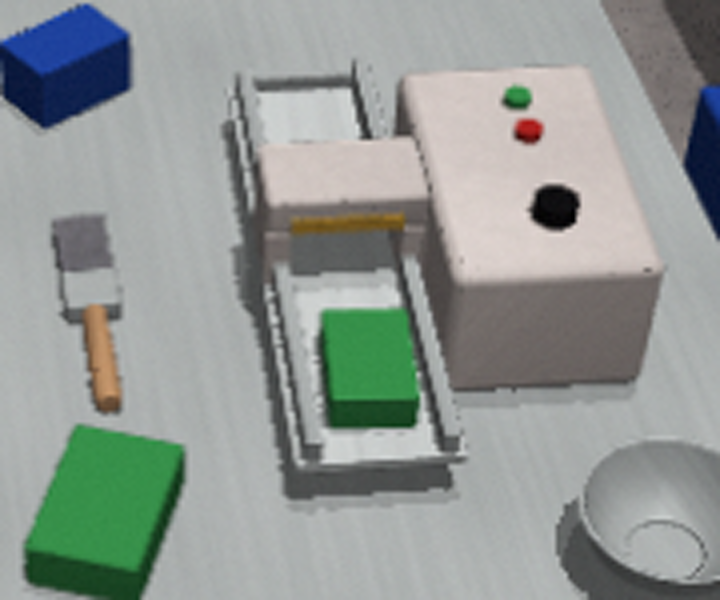

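```bash
python3 - <<'E'
from h import *
from scipy.optimize import minimize
def hm(x,y):
    z=np.full(x.shape,np.nan)
    lane=(abs(x+10)<205)&(abs(y)<40); z[lane]=40
    f=(abs(x+10)<205)&(abs(y)>40)&(abs(y)<52); z[f]=60
    g=(abs(x)<35)&(abs(y)<58); z[g]=115
    h=(abs(x)<120)&(y>-208)&(y<-58); z[h]=112
    out=np.isnan(z)&(x>-260)&(x<240)&(y>-250)&(y<90); z[out]=0
    return z
for n in("top","side"):
    d=np.load(n+"0.npz"); im=d["im"]; d=d["d"]; X=cloud(n,d)*1000
    hsv=cv2.cvtColor(im,cv2.COLOR_RGB2HSV); green=(hsv[...,1]>120)
    P=X[(d>0)&~green&(X[...,0]>450)&(X[...,0]<900)&(X[...,1]>-250)&(X[...,1]<500)]
    def tr(p,P):
        c,s=np.cos(p[2]),np.sin(p[2]); q=P[:,:2]-p[:2]
        return q[:,0]*c+q[:,1]*s,-q[:,0]*s+q[:,1]*c
    def cost(p):
        # p: x,y mm, theta ; average over subpixel blur
        x,y=tr(p,P); z=hm(x,y); e=np.clip(abs(z-P[:,2]),0,30); e[np.isnan(z)]=12
        return e.mean()
    best=min((minimize(cost,[x0,y0,np.radians(t)],method="Nelder-Mead",options=dict(initial_simplex=[[x0,y0,np.radians(t)],[x0+8,y0,np.radians(t)],[x0,y0+8,np.radians(t)],[x0,y0,np.radians(t+3)]],xatol=.001,fatol=1e-5)) for x0 in(635,650) for y0 in(125,140) for t in(82,87,92)),key=lambda q:q.fun)
    print(n,best.x[:2],np.degrees(best.x[2]),best.fun)
    p=best.x
    c,s=np.cos(p[2]),np.sin(p[2])
    for w in((632.8,-13.3),(631,-15.8)):
        q=np.array(w)-p[:2]; print("block in slicer",q[0]*c+q[1]*s,-q[0]*s+q[1]*c)
    vis=cv2.resize(im,None,fx=1,fy=1).copy()
    for poly in([(-215,-52,60),(195,-52,60),(195,52,60),(-215,52,60)],[(-35,-58,115),(35,-58,115),(35,58,115),(-35,58,115)],[(-120,-208,112),(120,-208,112),(120,-58,112),(-120,-58,112)],[(-215,-40,40),(195,-40,40),(195,40,40),(-215,40,40)]):
        W=[(p[0]+a*c-b*s,p[1]+a*s+b*c,z) for a,b,z in poly]
        u=proj(n,np.array(W)/1000)
        cv2.polylines(vis,[np.int32(np.round(u*16))],True,(255,0,255),1,shift=4)
    a=vis[30:180,60:260] if n=="top" else vis[60:210,240:440]
    cv2.imwrite(f"pics/fit_{n}.png",cv2.resize(a,None,fx=4,fy=4)[:,:,::-1])
E
```

```text
top [641.6624327 131.7510266] 86.82359934797597 8.372433134148622
block in slicer -145.31925025491245 0.8115025552204305
block in slicer -147.91514789503307 2.4702115236702635
side [638.50831654 129.40188513] 86.83424493302938 11.097085207286607
block in slicer -142.79935516482882 -2.1810691701768583
block in slicer -145.39494457117144 -0.5218779112552365
```

View pics/fit_top.png

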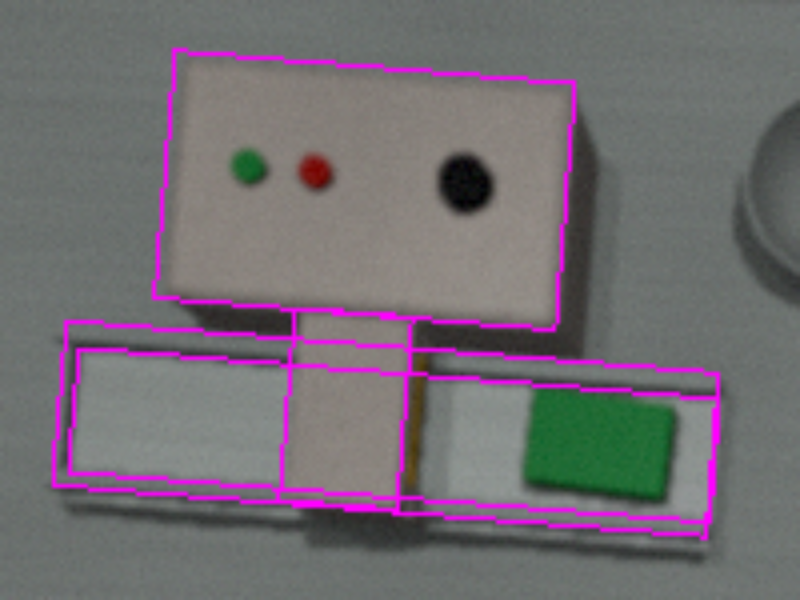

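View pics/fit_side.png

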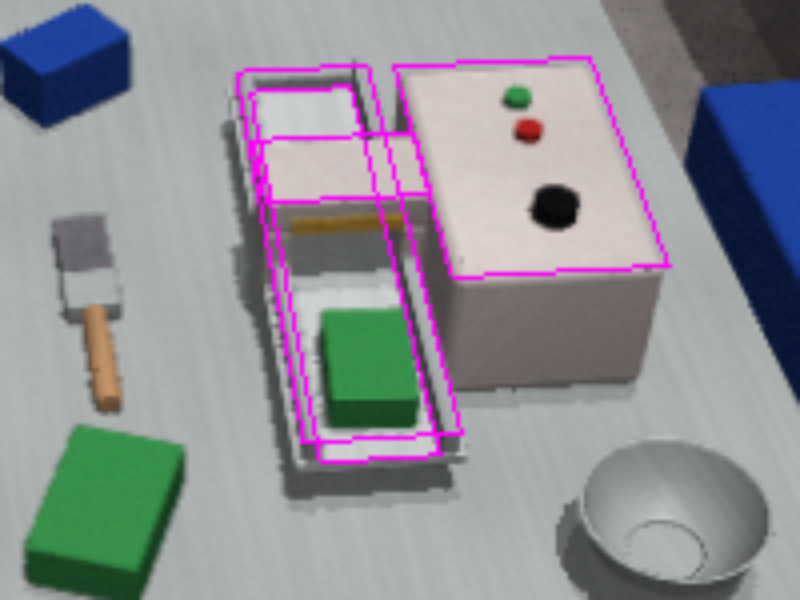

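move_arm --series '[[[0, 0, -0.6, 0.55, -0.65, 0, 1], [0, 0, -0.6, 0.55, -0.65, 0, 1], [0, 0, -0.6, 0.55, -0.65, 0, 1], [0, 0, -0.6, 0.55, -0.65, 0, 1], [0, 0, -0.6, 0.55, -0.65, 0, 1], [0, 0, -0.6, 0.55, -0.65, 0, 1], [0, 0, -0.6, 0.55, -0.65, 0, 1], [0, 0, -0.6, 0.5, -0.65, 0, 1], [0, 0, -0.6, 0.4, -0.7, 0, 1], [0, 0, -0.6, 0.2, -0.8, 0, 1], [0, 0, -0.6, 0, -0.9, 0, 1], [0, 0, -0.6, 0, -0.9, 0, 1], [0, 0, -0.6, 0, -0.9, 0, 1], [0, 0, -0.6, 0, -0.9, 0, 1], [0, 0, -0.6, 0, -0.9, 0, 1], [0, 0, -0.6, 0, -0.9, 0, 1]]]'

```text
time_s: 2.5
tcp_pos: [0.4827, -0.1472, 0.295]
ee_rot: [[0.011, -0.995, 0.096], [-0.001, 0.096, 0.995], [-1.0, -0.011, 0.0]]
wrist_force: [1.7, -0.3, 1.0]
gripper_width: 1.002
```

move_arm --series '[[[0, 0, -0.25, -0.14, -0.75, -0.3, 1], [0, 0, -0.25, -0.14, -0.75, -0.3, 1], [0, 0, -0.25, -0.14, -0.75, -0.3, 1], [0, 0, 0, -0.14, -0.75, -0.3, 1], [0, 0, 0, -0.14, -0.7, -0.3, 1], [0, 0, 0, 0, 0, 0, 1]]]'

```text
time_s: 3.25
tcp_pos: [0.4387, -0.38, 0.2035]
ee_rot: [[0.016, -0.978, 0.208], [-0.003, 0.208, 0.978], [-1.0, -0.016, 0.0]]
wrist_force: [-0.7, -0.1, -0.4]
gripper_width: 0.999
```

```bash
python3 - <<'E'
from h import *
s=r.sense(); print(s["tcp_pos"],s["ee_rot"],s["joints"])
X=[]
for n in("top","side"):
    im,d=viewer.capture(n); cv2.imwrite(f"pics/{n}1.png",im[:,:,::-1])
E
```

```text
[ 0.43872186 -0.37995389  0.2034515 ] [[ 1.56544344e-02 -9.77928081e-01  2.08354522e-01]
 [-3.24112894e-03  2.08329331e-01  9.78053365e-01]
 [-9.99872209e-01 -1.59861761e-02  9.16868314e-05]] [-25.00163954  21.91198251 -13.41673797  -0.26127171 -53.78014867
  13.12839965]
```

View pics/side1.png

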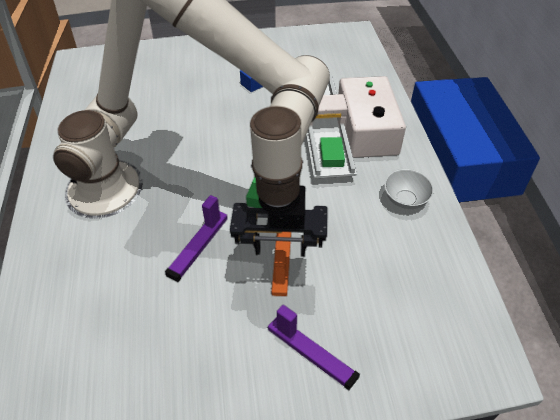

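move_arm --series '[[[0.02, 0.11, 0.05, 0.03, 0.17, 0, 1], [0, 0, 0, 0, 0, -0.5, 1], [0, 0, 0, 0, 0, -0.5, 1], [0, 0, 0, 0, 0, -0.3, 1], [0, 0, 0, 0, 0, 0, 1]]]'

```text
time_s: 3.98
tcp_pos: [0.4464, -0.3612, 0.1308]
ee_rot: [[0.009, -0.982, 0.187], [-0.005, 0.187, 0.982], [-1.0, -0.01, -0.003]]
wrist_force: [-0.1, -0.9, -0.2]
gripper_width: 1.006
```

move_arm --series '[[[0.04, 0.06, -0.08, -0.09, -0.15, -0.08, 1], [0, 0, 0, 0, 0, 0, 1]]]'

```text
time_s: 4.22
tcp_pos: [0.4424, -0.37, 0.1281]
ee_rot: [[0.004, -0.981, 0.196], [-0.001, 0.196, 0.981], [-1.0, -0.004, -0.0]]
wrist_force: [0.2, 0.1, 0.7]
gripper_width: 0.997
```

```bash
python3 - <<'E'
from h import *
for n in("top","side"):
    im,d=viewer.capture(n); cv2.imwrite(f"pics/{n}2.png",cv2.resize(im[200:320,200:400],None,fx=4,fy=4)[:,:,::-1]) if n=="side" else None
s=r.sense(); print(s["tcp_pos"],s["ee_rot"])
E
```

```text
[ 0.44275901 -0.36997471  0.12847639] [[ 4.80583331e-03 -9.80705350e-01  1.95432648e-01]
 [-1.85976036e-03  1.95425801e-01  9.80716726e-01]
 [-9.99986723e-01 -5.07661900e-03 -8.84693113e-04]]
```

View pics/side2.png

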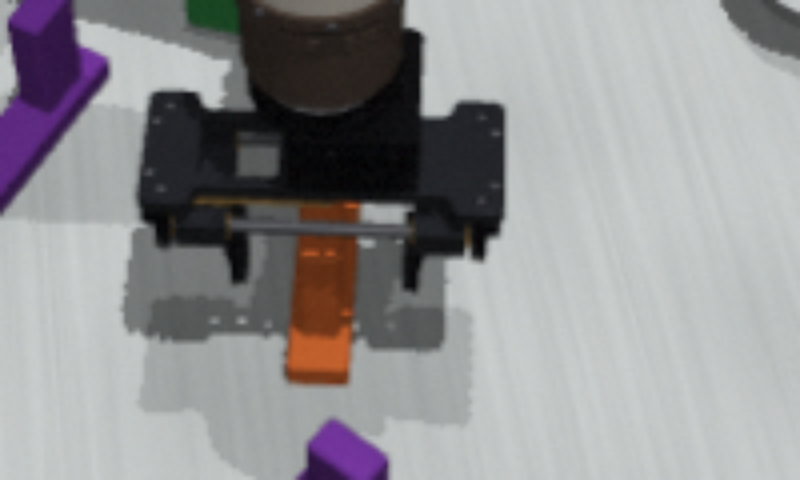

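Fingers straddle the orange handle evenly (handle around zoomed (328,225) between the fingers at 240 and 410). Closing.

move_arm --series '[[[0, 0, 0, 0, 0, 0, 0], [0, 0, 0, 0, 0, 0, 0], [0, 0, 0, 0, 0, 0, 0], [0, 0, 0, 0, 0, 0, 0], [0, 0, 0, 0, 0, 0, 0], [0, 0, 0, 0, 0, 0, 0]]]'

```text
time_s: 5.08
tcp_pos: [0.4429, -0.3703, 0.1293]
ee_rot: [[0.006, -0.981, 0.196], [-0.002, 0.196, 0.981], [-1.0, -0.006, -0.001]]
wrist_force: [0.0, 0.8, 0.6]
gripper_width: 0.401
```

move_arm --series '[[[0, 0, 0, 0, 0, 0, 0], [0, 0, 0, 0, 0, 0, 0], [0, 0, 0, 0, 0, 0, 0]]]'

```text
time_s: 5.45
tcp_pos: [0.4425, -0.3701, 0.1292]
ee_rot: [[0.005, -0.981, 0.196], [-0.002, 0.196, 0.981], [-1.0, -0.005, -0.001]]
wrist_force: [-0.1, 1.0, -0.1]
gripper_width: 0.273
```

move_arm --series '[[[0, 0, 0, 0, 0, 0.6, 0], [0, 0, 0, 0, 0, 0.7, 0], [0, 0, 0, 0, 0, 0.4, 0], [0, 0, 0.25, 0.55, 0.35, 0, 0], [0, 0, 0.25, 0.55, 0.35, 0, 0], [0, 0, 0.25, 0.55, 0.35, 0, 0], [0, 0, 0.25, 0.55, 0.35, 0, 0], [0, 0, 0, 0.55, 0.35, 0, 0], [0, 0, 0, 0, 0, 0, 0], [0, 0, 0, 0, 0, 0, 0]]]'

```text
time_s: 6.7
tcp_pos: [0.6083, -0.2594, 0.2269]
ee_rot: [[-0.005, -0.998, 0.058], [0.006, 0.058, 0.998], [-1.0, 0.005, 0.006]]
wrist_force: [-0.9, 0.1, -1.5]
gripper_width: 0.274
```

```bash
cat > st.py <<'E'
from h import *
import sys
def stick(n):
    im,d=viewer.capture(n); X=cloud(n,d)
    hsv=cv2.cvtColor(im,cv2.COLOR_RGB2HSV); H,S,V=hsv[...,0].astype(int),hsv[...,1],hsv[...,2]
    m=((H>=3)&(H<=15)&(S>150)&(V>40)&(d>0)).astype(np.uint8)
    k,l,st,c=cv2.connectedComponentsWithStats(m); 
    if k>1:
        i=1+np.argmax(st[1:,4]); Q=X[l==i]; print(n,"stick",st[i],rect(Q[:,:2]),np.round(np.percentile(Q[:,2],[5,25,50,75,95])*1000))
    m=((H>=50)&(H<=75)&(S>150)&(V>60)&(d>0)&(X[...,0]>.55)&(X[...,2]<.09)).astype(np.uint8)
    k,l,st,c=cv2.connectedComponentsWithStats(m)
    for i in range(1,k):
        if st[i,4]>60:
            Q=X[l==i]; print(n,"green",st[i],rect(Q[:,:2]),np.round(np.percentile(Q[:,2],[5,50,95])*1000))
    return im,d
t=sys.argv[1]
for n in("top","side"):
    im,d=stick(n); cv2.imwrite(f"pics/{n}{t}.png",im[:,:,::-1]); np.savez(f"{n}{t}.npz",im=im,d=d)
s=r.sense(); R=s["ee_rot"]; print(s["time_s"],np.round(s["tcp_pos"],4),"yaw",np.degrees(np.arctan2(R[1,2],R[0,2])),np.round(R[:,0],4),s["wrist_force"].round(1),s["gripper_width"].round(3))
E
python3 st.py 3
```

```text
top stick [242 138  57  19 749] (array([ 609.6, -163. ]), array([126.7,  54.2]), 79.3) [115. 117. 119. 120. 123.]
side stick [332 180  22  44 644] (array([ 604.3, -251.3]), array([105.3,  54.6]), 75.2) [107. 115. 130. 175. 196.]
side green [321 138  21  14 236] (array([631.6,  -2.5]), array([63.2, 54.3]), 79.4) [65. 68. 72.]Traceback (most recent call last):
  File "st.py", line 19, in <module>
    s=r.sense(); R=s["ee_rot"]; print(s["time_s"],np.round(s["tcp_pos"],4),"yaw",np.degrees(np.arctan2(R[1,2],R[0,2])),np.round(R[:,0],4),s["wrist_force"].round(1),s["gripper_width"].round(3))
                                                                                                                                                                    ^^^^^^^^^^^^^^^^^^^^^^^^
AttributeError: 'float' object has no attribute 'round'
```

View pics/side3.png

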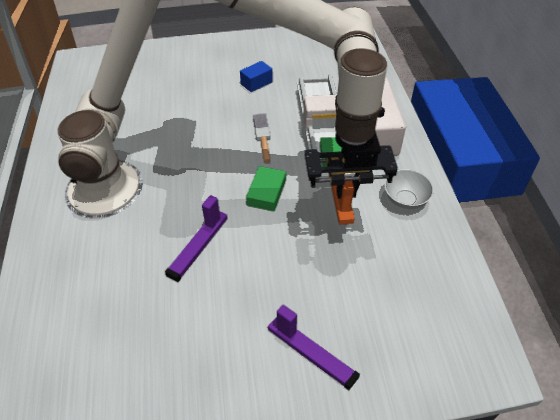

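View pics/top3.png

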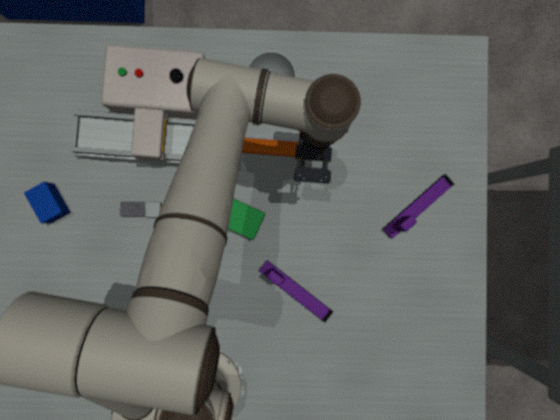

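```bash
sed -i 's/s\["gripper_width"\].round(3)/s["gripper_width"]/' st.py; python3 - <<'E'
from h import *
z=np.load("top3.npz") if __import__("os").path.exists("top3.npz") else None
im,d=z["im"],z["d"]; X=cloud("top",d)
hsv=cv2.cvtColor(im,cv2.COLOR_RGB2HSV); H,S,V=hsv[...,0].astype(int),hsv[...,1],hsv[...,2]
m=(H>=3)&(H<=15)&(S>150)&(V>40)&(d>0)&(X[...,2]<.14)
Q=X[m]*1000
for y in range(-260,-60,15):
    q=Q[abs(Q[:,1]-y)<7.5]
    if len(q)>20: print(y,len(q),np.percentile(q[:,0],[2,50,98]).round(1),np.median(q[:,2]).round(1))
z=np.load("top0.npz");X=cloud("top",z["d"]); B=X[45:110,240:300]; print("bowl z",B[...,2].max(), B[B[...,2]>.03].min(0),B[B[...,2]>.03].max(0))
s=r.sense();print(s["tcp_pos"],s["ee_rot"][:,2])
E
```

```text
-230 24 [593.  614.5 624.9] 118.6
-215 78 [593.2 607.6 624.3] 118.3
-200 87 [593.6 610.  626.6] 118.1
-185 86 [594.9 609.5 626.3] 119.1
-170 98 [595.5 612.3 628.1] 118.2
-155 81 [596.4 610.8 627.6] 119.2
-140 88 [596.7 612.5 629.2] 119.3
-125 92 [598.1 612.5 629.6] 118.9
-110 94 [598.4 614.9 631.3] 118.8
bowl z 1.1635430448401227 [ 0.41840727 -0.22551364  0.03001278] [ 0.87235017 -0.09940084  1.16354304]
[ 0.6080574  -0.2598616   0.22718244] [0.05831578 0.99828302 0.00550242]
```

move_arm --series '[[[-0.04, -0.03, 0, 0.2, 0.08, 0, 0], [0, 0, 0, 0, 0, -0.2, 0], [0, 0, 0, 0, 0, 0, 0]]]'

```text
time_s: 7.18
tcp_pos: [0.6195, -0.2559, 0.2144]
ee_rot: [[-0.0, -0.998, 0.061], [0.0, 0.061, 0.998], [-1.0, 0.0, 0.0]]
wrist_force: [0.4, 1.4, -2.6]
gripper_width: 0.275
```

move_arm --series '[[[0, 0, 0, 0, 0, -0.35, 0], [0, 0, 0, 0, 0, -0.3, 0], [0, 0, 0, 0, 0, 0, 0], [0, 0, 0, 0, 0, 0, 0]]]'

```text
time_s: 7.68
tcp_pos: [0.6195, -0.2568, 0.1756]
ee_rot: [[0.001, -0.998, 0.061], [-0.001, 0.061, 0.998], [-1.0, -0.001, -0.001]]
wrist_force: [-1.0, -0.3, -1.6]
gripper_width: 0.276
```

```bash
python3 st.py 4; python3 - <<'E'
import cv2
for n,(a,b,c,d) in dict(top=(80,200,150,350),side=(90,240,260,440)).items():
    im=cv2.imread(f"pics/{n}4.png"); cv2.imwrite(f"pics/{n}4c.png",cv2.resize(im[a:b,c:d],None,fx=4,fy=4))
E
```

```text
top stick [242 138  55  17 680] (array([ 624.6, -160.7]), array([129.3,  51.1]), 77.8) [62. 65. 67. 68. 71.]
side stick [335 195  22  42 586] (array([ 613.1, -247.1]), array([ 36.8, 107.7]), 3.3) [ 57.  64.  79. 124. 145.]
side green [321 138  23  29 454] (array([626.2, -17.6]), array([89.5, 54.9]), 89.4) [51. 68. 72.]
7.775 [ 0.6194 -0.2567  0.1756] yaw 86.49369816215747 [ 1.2e-03 -7.0e-04 -1.0e+00] [-0.5  0.4 -2.7] 0.2751736671288499
```

View pics/top4c.png

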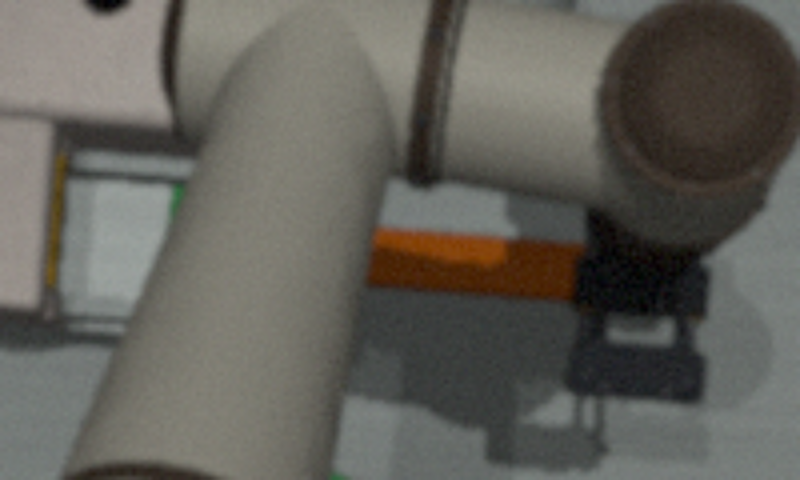

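View pics/side4c.png

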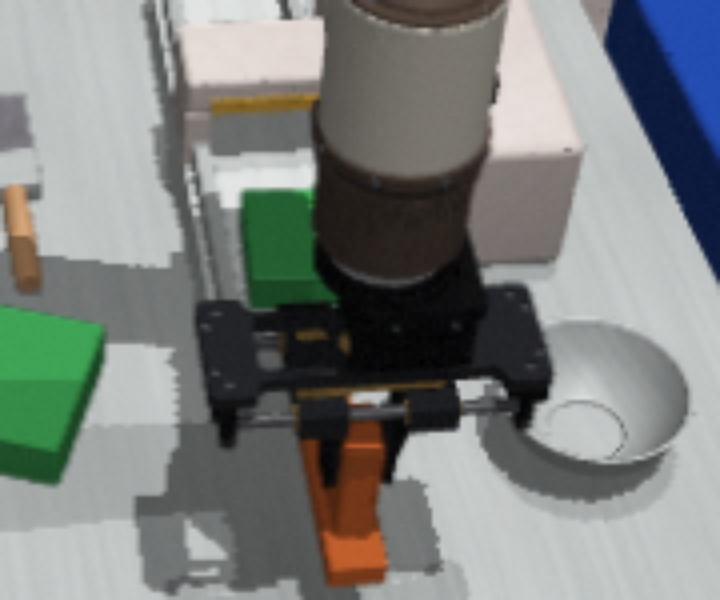

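move_arm --series '[[[0, 0, 0.03, 0.008, 0.15, 0, 0], [0, 0, 0, 0.01, 0.2, -0.01, 0], [0, 0, 0, 0.014, 0.25, 0, 0], [0, 0, 0, 0.014, 0.25, 0, 0], [0, 0, 0, 0.014, 0.25, 0, 0], [0, 0, 0, 0.014, 0.25, 0, 0], [0, 0, 0, 0, 0, 0, 0]]]'

```text
time_s: 8.65
tcp_pos: [0.6245, -0.169, 0.1768]
ee_rot: [[0.004, -0.999, 0.054], [-0.002, 0.054, 0.999], [-1.0, -0.004, -0.001]]
wrist_force: [-1.2, 0.3, -2.5]
gripper_width: 0.273
```

```bash
python3 st.py 5; python3 - <<'E'
import cv2
for n,(a,b,c,d) in dict(top=(80,200,60,260),side=(60,210,260,440)).items():
    im=cv2.imread(f"pics/{n}5.png"); cv2.imwrite(f"pics/{n}5c.png",cv2.resize(im[a:b,c:d],None,fx=4,fy=4))
E
```

```text
top stick [204 135  54  17 670] (array([629.1, -67.6]), array([141.8,  52.5]), 77.4) [65. 67. 68. 70. 72.]
top green [195 131   6  21  70] (array([630.5,  16.8]), array([10.2, 50.3]), 82.7) [67. 71. 74.]
side stick [330 166  21  42 571] (array([ 628.6, -155.9]), array([119.1,  55.9]), 81.2) [ 58.  65.  81. 127. 147.]
side green [316 122  22  19 322] (array([630.4,  58.2]), array([82.7, 55.5]), 86.9) [65. 69. 73.]
8.75 [ 0.6245 -0.1701  0.1768] yaw 86.81058453442812 [ 0.0036 -0.0019 -1.    ] [ 0.5  0.  -2.1] 0.2727316432938282
```

View pics/top5c.png

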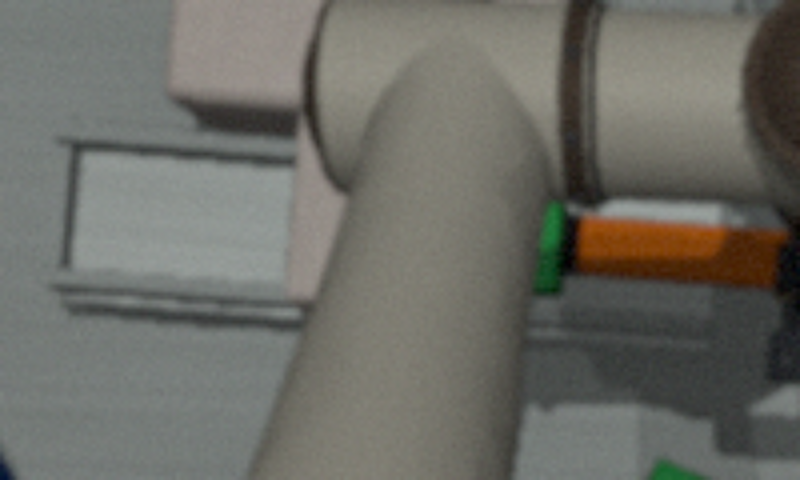

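View pics/side5c.png

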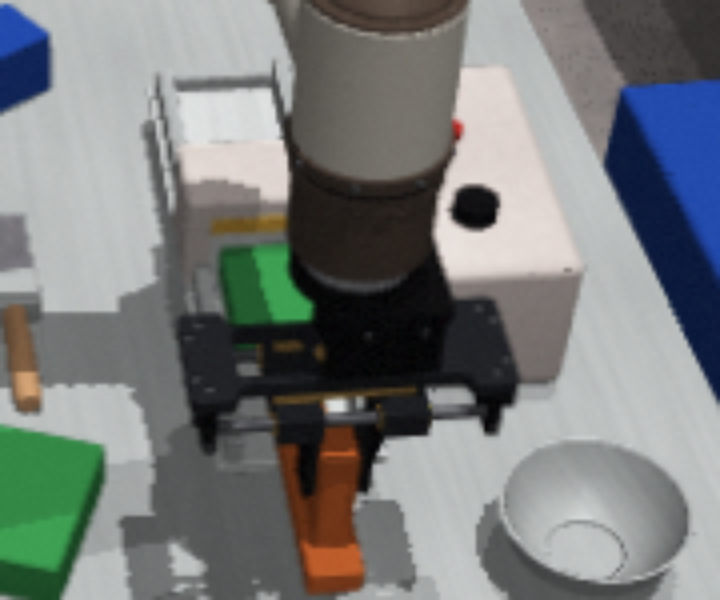

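move_arm --series '[[[0.01, 0.02, 0, 0.014, 0.25, -0.03, 0], [0, 0, 0, 0.014, 0.25, -0.01, 0], [0, 0, 0, 0.014, 0.25, 0, 0], [0, 0, 0, 0.014, 0.25, 0, 0], [0, 0, 0, 0.014, 0.25, 0, 0], [0, 0, 0, 0.014, 0.25, 0, 0], [0, 0, 0, 0.014, 0.25, 0, 0], [0, 0, 0, 0, 0, 0, 0]]]'

```text
time_s: 9.75
tcp_pos: [0.6307, -0.0585, 0.1747]
ee_rot: [[0.001, -0.998, 0.056], [-0.001, 0.056, 0.998], [-1.0, -0.002, -0.001]]
wrist_force: [0.3, -0.6, -1.4]
gripper_width: 0.271
```

```bash
python3 st.py 6; python3 - <<'E'
import cv2
for n,(a,b,c,d) in dict(top=(80,200,60,260),side=(60,210,260,440)).items():
    im=cv2.imread(f"pics/{n}6.png"); cv2.imwrite(f"pics/{n}6c.png",cv2.resize(im[a:b,c:d],None,fx=4,fy=4))
E
```

```text
top stick [165 131  41  17 522] (array([626.4,  28.2]), array([144.7,  58.5]), 68.4) [62. 65. 66. 68. 70.]
side stick [323 135  20  42 541] (array([630.7, -38. ]), array([132.1,  47.7]), 82.3) [ 54.  63.  80. 124. 145.]
9.85 [ 0.6305 -0.0596  0.1747] yaw 86.72125932119692 [ 0.0011 -0.0014 -1.    ] [-0.7 -0.5 -2.2] 0.27275324692708364
```

View pics/top6c.png

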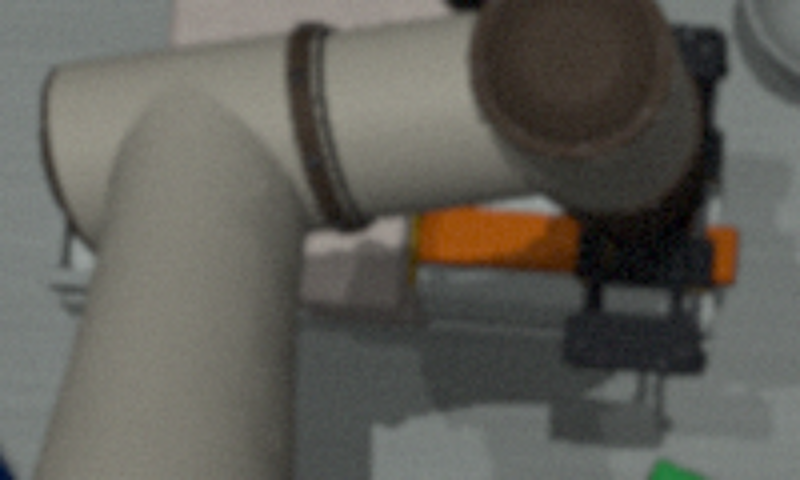

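View pics/side6c.png

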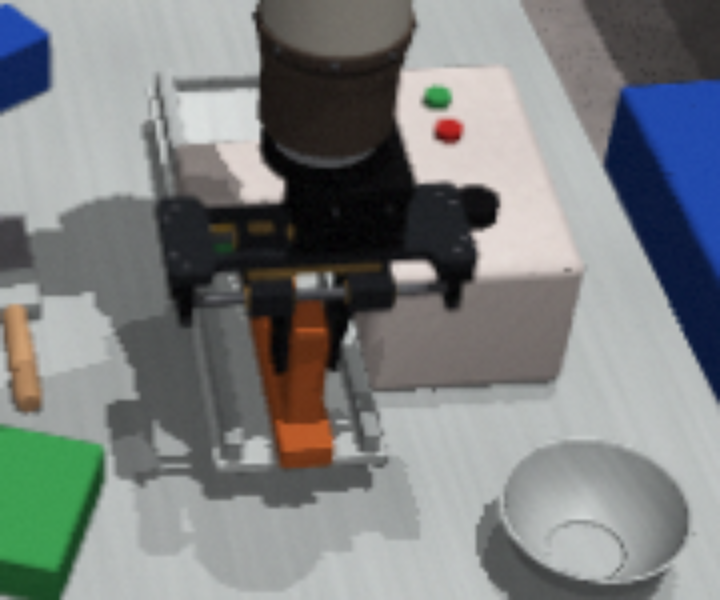

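```bash
python3 - <<'E'
from h import *
z=np.load("top0.npz");X=cloud("top",z["d"])*1000
print(X[72:80,172:180].reshape(-1,3).mean(0),X[66:86,110:190,2].max())
E
```

```text
[774.82672482  62.2787343  126.87469966] 1163.5430448401228
```

move_arm --series '[[[0, 0, 0, 0.01, 0.2, 0, 0], [0, 0, 0, 0.012, 0.25, 0, 0], [0, 0, 0, 0.012, 0.25, 0, 0], [0, 0, 0, 0.012, 0.25, 0, 0], [0, 0, 0, 0.01, 0.18, 0, 0], [0, 0, 0, 0.01, 0.1, 0, 0], [0, 0, 0, 0, 0, 0, 0]]]'

```text
time_s: 10.72
tcp_pos: [0.6344, 0.0187, 0.1746]
ee_rot: [[0.0, -0.998, 0.058], [-0.002, 0.058, 0.998], [-1.0, -0.001, -0.002]]
wrist_force: [0.2, -0.2, -2.0]
gripper_width: 0.274
```

```bash
python3 st.py 7; python3 - <<'E'
import cv2
for n,(a,b,c,d) in dict(top=(80,200,60,260),side=(60,210,260,440)).items():
    im=cv2.imread(f"pics/{n}7.png"); cv2.imwrite(f"pics/{n}7c.png",cv2.resize(im[a:b,c:d],None,fx=4,fy=4))
E
```

```text
top stick [203 135  11  14 129] (array([621.1,  -9.2]), array([23.2, 55. ]), 87.7) [61. 65. 66. 68. 96.]
top green [ 97 136  28  11 175] (array([620.8, 233.1]), array([24.1, 74. ]), 11.0) [64. 70. 74.]
side stick [319 115  19  42 521] (array([634.7,  44.6]), array([139.6,  48.6]), 81.1) [ 54.  63.  80. 122. 145.]
side green [308  82  19  10 161] (array([643.2, 260. ]), array([52.2, 54.9]), 79.6) [65. 69. 72.]
10.825 [0.6344 0.0181 0.1746] yaw 86.64387186564645 [ 4.e-04 -2.e-03 -1.e+00] [-0.1  0.2 -2.3] 0.2740392783165375
```

View pics/top7c.png

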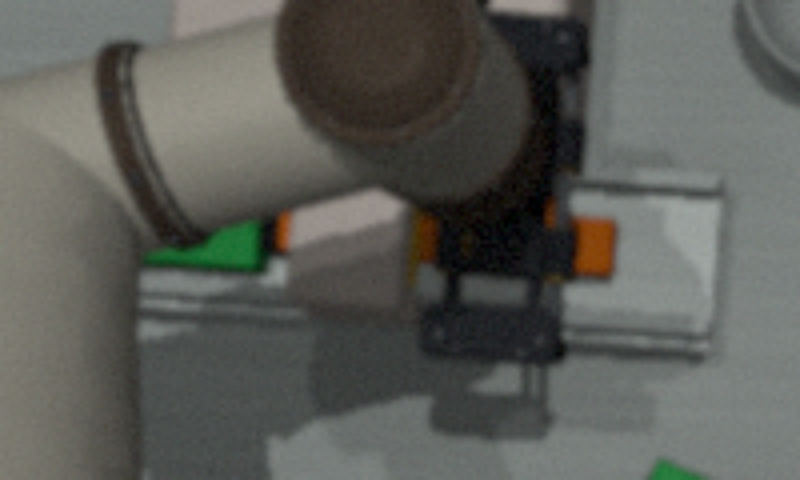

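View pics/side7c.png

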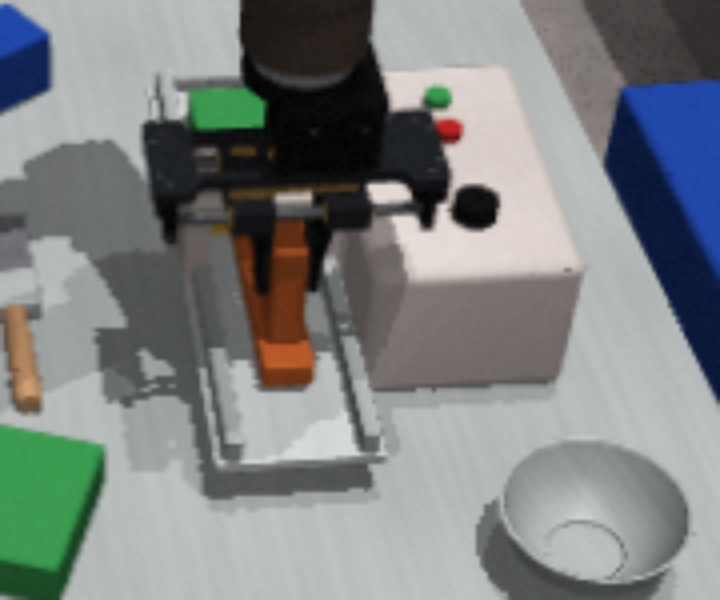

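move_arm --series '[[[0, 0, 0, -0.012, -0.2, 0, 0], [0, 0, 0, -0.022, -0.4, 0, 0], [0, 0, 0, -0.022, -0.4, 0, 0], [0, 0, 0, -0.022, -0.4, 0, 0], [0, 0, 0, -0.022, -0.4, 0, 0], [0, 0, 0, -0.022, -0.4, 0, 0], [0, 0, 0, -0.022, -0.4, 0, 0], [0, 0, 0, -0.022, -0.4, 0, 0], [0, 0, 0, -0.022, -0.4, 0, 0], [0, 0, 0, 0, 0, 0, 0]]]'

```text
time_s: 12.08
tcp_pos: [0.6194, -0.2017, 0.1739]
ee_rot: [[-0.0, -0.998, 0.068], [-0.001, 0.068, 0.998], [-1.0, 0.0, -0.001]]
wrist_force: [0.2, 0.5, -3.5]
gripper_width: 0.273
```

move_arm --series '[[[0, 0, 0, -0.03, -0.5, 0, 0], [0, 0, 0, -0.03, -0.5, 0, 0], [0, 0, 0, -0.03, -0.5, 0.1, 0], [0, 0, 0, -0.02, -0.4, 0.4, 0], [0, 0, 0, -0.4, -0.3, 0.2, 0], [0, 0, 0, -0.5, -0.15, 0, 0], [0, 0, 0, -0.5, -0.1, 0, 0], [0, 0, 0, -0.5, 0, 0, 0], [0, 0, 0, -0.4, 0, 0, 0], [0, 0, 0, 0, 0, 0, 0]]]'

```text
time_s: 13.32
tcp_pos: [0.4611, -0.3512, 0.2146]
ee_rot: [[-0.006, -0.997, 0.071], [0.006, 0.071, 0.997], [-1.0, 0.007, 0.005]]
wrist_force: [1.0, -0.3, -1.6]
gripper_width: 0.272
```

```bash
python3 st.py 8
```

```text
top stick [300 201  39  17 421] (array([ 464.2, -283.5]), array([94.7, 35. ]), 84.2) [103. 105. 107. 108. 110.]
top green [ 89 122  37  25 799] (array([643.1, 241.3]), array([86.1, 56.4]), 86.5) [67. 71. 74.]
side stick [280 225  18  42 595] (array([ 464.6, -340.2]), array([109.3,  40.6]), 82.5) [ 94. 103. 121. 164. 184.]
13.425 [ 0.4633 -0.3515  0.2148] yaw 86.01184356647448 [-0.0045  0.0045 -1.    ] [ 0.1  0.  -2.3] 0.27292975199665237
```

View pics/top8.png

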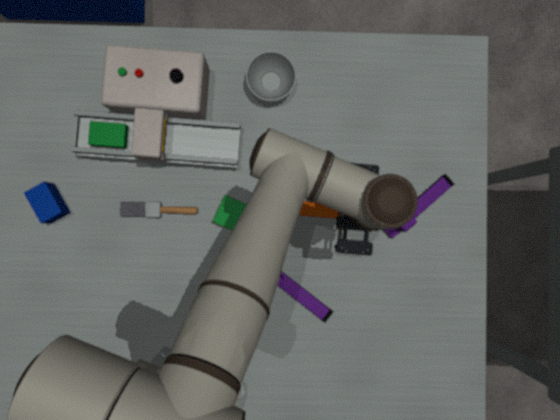

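View pics/side8.png

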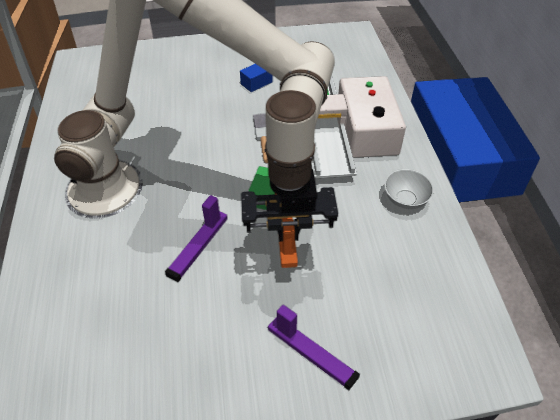

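move_arm --series '[[[-0.03, -0.03, 0, 0, -0.25, 0, 0], [0, 0, 0, 0, 0, -0.4, 0], [0, 0, 0, 0, 0, -0.5, 0], [0, 0, 0, 0, 0, -0.3, 0], [0, 0, 0, 0, 0, 0, 0], [0, 0, 0, 0, 0, 0, 0]]]'

```text
time_s: 14.18
tcp_pos: [0.468, -0.3713, 0.1413]
ee_rot: [[0.005, -0.998, 0.067], [-0.004, 0.067, 0.998], [-1.0, -0.005, -0.004]]
wrist_force: [-0.2, 1.4, -2.1]
gripper_width: 0.272
```

move_arm --series '[[[0.03, 0.035, 0, 0, 0, -0.12, 0], [0, 0, 0, 0, 0, -0.05, 0], [0, 0, 0, 0, 0, 0, 0], [0, 0, 0, 0, 0, 0, 0]]]'

```text
time_s: 14.68
tcp_pos: [0.4692, -0.372, 0.1325]
ee_rot: [[0.003, -0.998, 0.066], [-0.002, 0.066, 0.998], [-1.0, -0.004, -0.001]]
wrist_force: [0.6, 0.0, -2.0]
gripper_width: 0.278
```

move_arm --series '[[[0.01, 0.02, 0, 0, 0, -0.04, 0], [0, 0, 0, 0, 0, -0.02, 0], [0, 0, 0, 0, 0, 0, 0]]]'

```text
time_s: 15.05
tcp_pos: [0.4693, -0.3719, 0.1292]
ee_rot: [[0.001, -0.998, 0.066], [-0.001, 0.066, 0.998], [-1.0, -0.001, -0.001]]
wrist_force: [-0.4, -0.0, -1.8]
gripper_width: 0.273
```

move_arm --series '[[[0, 0, 0, 0, 0, -0.03, 0], [0, 0, 0, 0, 0, 0, 0], [0, 0, 0, 0, 0, 0, 0]]]'

```text
time_s: 15.42
tcp_pos: [0.4696, -0.3719, 0.1294]
ee_rot: [[0.002, -0.998, 0.065], [-0.001, 0.065, 0.998], [-1.0, -0.002, -0.001]]
wrist_force: [0.1, 0.6, -2.6]
gripper_width: 0.272
```

move_arm --series '[[[0, 0, 0, 0, 0, -0.04, 0], [0, 0, 0, 0, 0, -0.03, 0], [0, 0, 0, 0, 0, 0, 0]]]'

```text
time_s: 15.8
tcp_pos: [0.4699, -0.372, 0.1294]
ee_rot: [[0.002, -0.998, 0.064], [-0.003, 0.064, 0.998], [-1.0, -0.002, -0.003]]
wrist_force: [0.1, -0.8, -2.1]
gripper_width: 0.272
```

move_arm --series '[[[0, 0, 0, 0, 0, -0.06, 0], [0, 0, 0, 0, 0, -0.04, 0], [0, 0, 0, 0, 0, 0, 0], [0, 0, 0, 0, 0, 0, 0]]]'

```text
time_s: 16.3
tcp_pos: [0.4703, -0.3721, 0.1292]
ee_rot: [[0.002, -0.998, 0.062], [-0.005, 0.062, 0.998], [-1.0, -0.002, -0.005]]
wrist_force: [-0.7, -0.6, 0.7]
gripper_width: 0.273
```

```bash
python3 st.py 9; python3 - <<'E'
import cv2
n,(a,b,c,d)="side",(180,300,220,380)
im=cv2.imread(f"pics/{n}9.png"); cv2.imwrite(f"pics/{n}9c.png",cv2.resize(im[a:b,c:d],None,fx=5,fy=5))
E
```

```text
top stick [308 199  35  17 357] (array([ 474.3, -302.5]), array([100.6,  34.9]), 83.3) [17. 19. 21. 22. 25.]
top green [ 89 122  37  25 795] (array([642.5, 240.9]), array([86.1, 55.7]), 87.1) [67. 71. 74.]
side stick [285 258  17  37 517] (array([ 469.3, -385.8]), array([58.5, 36.4]), 86.5) [ 9. 17. 32. 78. 99.]
16.4 [ 0.4704 -0.3721  0.1292] yaw 86.45685796300143 [ 0.0017 -0.0046 -1.    ] [ 0.2 -0.8  0.9] 0.27316855342972846
```

View pics/side9c.png

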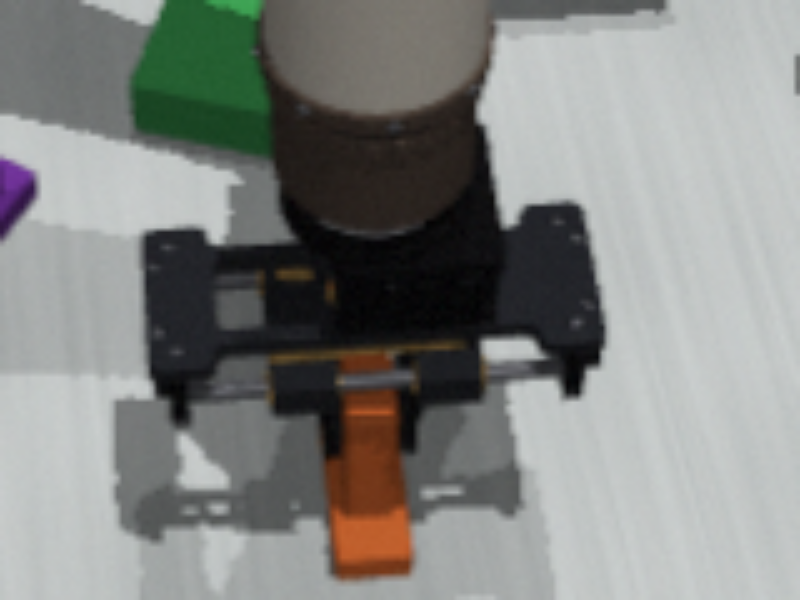

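move_arm --series '[[[0, 0, 0, 0, 0, 0, 1], [0, 0, 0, 0, 0, 0, 1], [0, 0, 0, 0, 0, 0, 1], [0, 0, 0, 0, 0, 0, 1], [0, 0, 0, 0, 0, 0, 1], [0, 0, 0, 0, 0, 0, 1]]]'

```text
time_s: 17.15
tcp_pos: [0.4707, -0.3725, 0.1284]
ee_rot: [[0.002, -0.998, 0.062], [-0.005, 0.062, 0.998], [-1.0, -0.002, -0.005]]
wrist_force: [0.3, 0.7, -0.1]
gripper_width: 0.875
```

move_arm --series '[[[0, 0, 0, 0, 0, 0.3, 1], [0, 0, 0, 0, 0, 0.6, 1], [0, 0, 0, 0, 0, 0.7, 1], [0, 0, 0, 0, 0, 0.7, 1], [0, 0, 0, -0.6, 0.1, 0.2, 1], [0, 0, 0, -0.6, 0.5, 0, 1], [0, 0, 0, 0, 0.8, 0, 1], [0, 0, 0, 0, 0.8, 0, 1], [0, 0, 0, 0, 0.8, 0, 1], [0, 0, 0, 0, 0.8, 0, 1], [0, 0, 0, 0, 0, 0, 1], [0, 0, 0, 0, 0, 0, 1]]]'

```text
time_s: 18.65
tcp_pos: [0.3945, -0.1384, 0.2838]
ee_rot: [[0.006, -0.998, 0.063], [-0.005, 0.063, 0.998], [-1.0, -0.006, -0.005]]
wrist_force: [0.7, 1.1, 1.1]
gripper_width: 0.996
```

```bash
python3 st.py 10
```

```text
top stick [283 198  80  19 994] (array([ 474.3, -305.5]), array([209.4,  33.3]), 86.9) [ 17.  19.  21.  24. 101.]
top green [ 89 122  37  25 796] (array([642.9, 241.3]), array([87.6, 55.9]), 87.1) [67. 71. 74.]
side stick [ 280  220   22   75 1102] (array([ 472.7, -308.7]), array([213.5,  34.4]), 86.6) [12. 17. 19. 49. 98.]
side green [308  83  21  12 214] (array([642.5, 253.2]), array([63.3, 58.2]), 85.9) [65. 68. 72.]
18.75 [ 0.3944 -0.1391  0.2837] yaw 86.3028137395695 [ 0.0056 -0.0052 -1.    ] [ 0.5 -0.2  0.4] 0.997963480985552
```

View pics/top10.png

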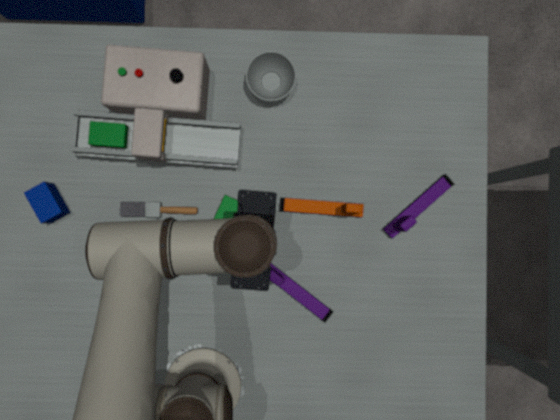

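View pics/side10.png

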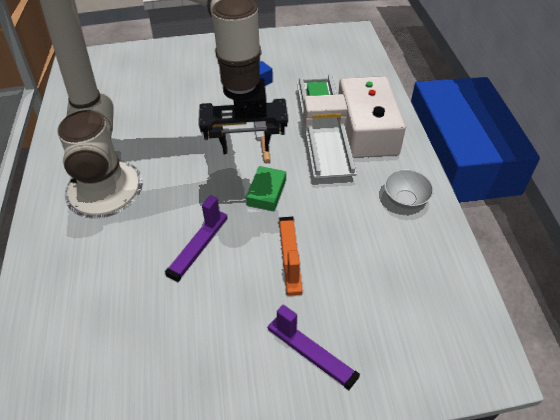

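The pictures show the green block on the outfeed deck (top view, (108,134)), the stick flat on the bench (handle at about (350,210)), the brush still at (158,210), and the gripper clear of everything.

```bash
python3 -c "
from station import r
print(r.finish_job())"
```

```text
the job is handed in; nothing more can be done
None
```

I gripped the orange push stick by its handle and pushed the 90 x 60 mm green block along the lane, under the guard and out onto the outfeed deck. The hand never touched the block. I then drew the stick back out the infeed end, stood it on its underside on the bench, released it and moved the arm clear. The job was handed in at about 18.8 s.

**Block:** it ended at world (0.643, 0.241). Its rear edge is about 30 mm past the guard, and its front is about 40 mm short of the lip.

**Stick:** it lies level on the bench, with the bar top measured at about 20 mm and the handle top at about 100 mm.

**Brush and look-alikes:** the brush shows at its original place in the last top view, and the sticks and block I left alone look unmoved in the last pictures.

**Forces:** no reading at the end of any move was above about 4 N.

**Disagreements:** the two cameras put the slicer about 3 mm apart, so I used the average. While setting the stick down, the tool height stopped falling at 129 mm while the wrist force still showed the stick's weight. I kept lowering until the weight came off the wrist (force near zero), then let go. No check failed.

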